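Stack component trays to the height gauge

TASK

Build the started stack of component trays on the gauge's base plate: take spare trays and lay them squarely on the one already there until the rim of the top tray is level with the green band of the gauge's flag, and stop there, neither below the green nor up in the red. The parts lie loose in the trays, so keep every tray level and set it down without dropping it; leave the gauge's flag where it is set and the mouse, multimeter and bottle in their places.

Things in the scene. Friction and masses are not known exactly. Their poses are not given: they have to be found in the camera images.
- tray1_c (a point): centre (half-way up, 9 mm above the foot, 9 mm below the rim) of a black plastic component tray 120 mm long (y) x 56 mm wide (x) x 18 mm high, about 130 g, z up; eight pockets with blue and silver modules below the rim. Flat foot and rim: trays just lie on one another, nothing interlocks. This one is the bottom of the started stack and lies on the gauge's base plate.
- tray2_c (a point): centre (half-way up, 9 mm above the foot, 9 mm below the rim) of a black plastic component tray 120 mm long (y) x 56 mm wide (x) x 18 mm high, about 130 g, z up; eight pockets with blue and silver modules below the rim. Flat foot and rim: trays just lie on one another, nothing interlocks. A spare, lying singly on the bench.
- tray3_c (a point): centre (half-way up, 9 mm above the foot, 9 mm below the rim) of a black plastic component tray 120 mm long (y) x 56 mm wide (x) x 18 mm high, about 130 g, z up; eight pockets with blue and silver modules below the rim. Flat foot and rim: trays just lie on one another, nothing interlocks. A spare, lying singly on the bench.
- tray4_c (a point): centre (half-way up, 9 mm above the foot, 9 mm below the rim) of a black plastic component tray 120 mm long (y) x 56 mm wide (x) x 18 mm high, about 130 g, z up; eight pockets with blue and silver modules below the rim. Flat foot and rim: trays just lie on one another, nothing interlocks. A spare, lying singly on the bench.
- band (a point): centre of the green band (22 mm high, 11 mm either way) on the gauge's upright flag, 4 mm thick, 40 mm long; above the green 10 mm of red, below it a 4 mm white edge. z up; y points from stack to upright. Set at a different height each time, held by friction. Green being 22 mm high and a tray 18 mm, one to three trays on top of the first always bring the rim into the green.
- stand: the height gauge: aluminium base plate 110 (x) x 235 mm (y), 10 mm thick, bolted down; 20 mm square upright 185 mm tall, 124 mm along +y from the origin, with the black slide that carries the flag. Origin on the bench under the middle of the stack (within 5 mm); y points to the upright. The flag's free end is 70 mm from it, 10 mm clear of a tray's end.
- mouse: white computer mouse, 100 x 60 x 34 mm, lying on the bench near the spare trays; origin at the middle of its underside, x along its length. A bystander.
- multimeter: orange and black hand multimeter lying on its back, 180 x 85 x 52 mm; origin at the middle of its underside, x along its length. A bystander.
- flux_bottle: white plastic bottle with a blue cap, 52 mm across, 115 mm tall, standing; origin at the middle of its underside. A bystander.
There are look-alikes about, which are no part of the job. What is shaped like the part that bears tray3_c but orange or pink is not meant.

How it is judged:
At the end, for the whole second after the job is handed in: Rim of the top tray within the green (1.5 mm grace); every added tray within 12 mm and 0.17 rad of the bottom tray (end for end is the same), which is within 15 mm of its start; spare trays over 100 mm from the stack; all trays level (0.06 rad) and at rest (distance of tray1_c from where it was at the start of the episode below 0.015 m and ((horizontal distance between tray2_c and tray1_c below 0.012 m and angle between the x axis of tray2_c and the x axis of tray1_c, either way round below 0.17 rad and z of tray2_c in the frame of band between -0.0215 and 0.0035 m) or (horizontal distance between tray3_c and tray1_c below 0.012 m and angle between the x axis of tray3_c and the x axis of tray1_c, either way round below 0.17 rad and z of tray3_c in the frame of band between -0.0215 and 0.0035 m) or (horizontal distance between tray4_c and tray1_c below 0.012 m and angle between the x axis of tray4_c and the x axis of tray1_c, either way round below 0.17 rad and z of tray4_c in the frame of band between -0.0215 and 0.0035 m)) and (horizontal distance between tray2_c and tray1_c above 0.1 m or (horizontal distance between tray2_c and tray1_c below 0.012 m and angle between the x axis of tray2_c and the x axis of tray1_c, either way round below 0.17 rad and z of tray2_c in the frame of band below 0.0035 m)) and (horizontal distance between tray3_c and tray1_c above 0.1 m or (horizontal distance between tray3_c and tray1_c below 0.012 m and angle between the x axis of tray3_c and the x axis of tray1_c, either way round below 0.17 rad and z of tray3_c in the frame of band below 0.0035 m)) and (horizontal distance between tray4_c and tray1_c above 0.1 m or (horizontal distance between tray4_c and tray1_c below 0.012 m and angle between the x axis of tray4_c and the x axis of tray1_c, either way round below 0.17 rad and z of tray4_c in the frame of band below 0.0035 m)) and angle between each of tray1_c, tray2_c, tray3_c, tray4_c's own z axis and vertical below 0.06 rad and linear speed of each of tray1, tray2, tray3, tray4 below 0.02 m/s); the robot touches nothing.
It fails at once if a tray was tipped more than 0.35 rad (angle between any of tray1_c, tray2_c, tray3_c, tray4_c's own z axis and vertical above 0.35 rad).
It fails at once if a tray was dropped (fell free at more than 0.5 m/s) ((linear speed of tray1 above 0.5 m/s and contact force between tray1 and anything else below 0.2 N) or (linear speed of tray2 above 0.5 m/s and contact force between tray2 and anything else below 0.2 N) or (linear speed of tray3 above 0.5 m/s and contact force between tray3 and anything else below 0.2 N) or (linear speed of tray4 above 0.5 m/s and contact force between tray4 and anything else below 0.2 N)).
It fails at once if the gauge's flag was shifted by more than 4 mm (distance of band from where it was at the start of the episode above 0.004 m).
It fails at once if the mouse, multimeter or bottle was shifted by more than 30 mm or the bottle tipped (distance of any of mouse, multimeter, flux_bottle from where it was at the start of the episode above 0.03 m or angle between flux_bottle's own z axis and vertical above 0.5 rad).
It also fails if it takes over 64 s, if anything falls off the work surface, if the arm or the gripper's body presses on something with over 40 N, if the wrist force passes 120 N, or if a joint passes its speed limit or range.

ROBOT

A 6-joint arm with a two-finger parallel gripper is mounted at the origin on the work surface. World frame = base frame: x ahead of the robot, y to its left, z up, the work surface at z = 0. Lengths are in m, angles in rad, forces in N, time in s.
With the tool pointing down it reaches from about 0.275 to 0.75 m from the base axis. Payload 10.2 kg.
Tool frame: the origin (TCP) lies midway between the tips of the shut fingers; the grasp point (between the pads) lies 19 mm behind it (env.hold_point_z is the distance from the TCP to the grasp point, in m); z points along the fingers, y is the line along which they close (so a half turn about z gives the same grasp; the last joint's range is limited). The gripper opens to 85 mm and grips with 20 to 120 N. Pads are 22 mm wide; open, the fingers measure 114 mm over their backs; the gripper's body (76 mm by 85 mm) begins 54 mm behind the grasp point. The pads swing forward as they close: fully open they stand 13 mm farther back than shut.
Start: joints at [-1.495, 0.313, 1.498, -0, 1.331, -0.223], TCP at [0.155, -0.502, 0.231] pointing down, gripper open.
Joint ranges: [-2.94, 2.94], [-0.97, 2.17], [0.19, 2.56], [-1.23, 4.37], [0.02, 3.11], [-2.88, 2.88]. Speed limits (rad/s): [2.39, 2.39, 3.01, 3.14, 3.14, 3.14].

INTERFACE

Orientations are given as a unit quaternion [x, y, z, w].
In Python, from bench import env, kinematics, monitor, eyes, job gives the robot as it stands. The module is installed in compiled form; this text tells all that it offers. Calls block until the motion is done:
- env.reach(position, orientation): joint-space move of the TCP to a pose.
- env.movel(position, velocity=0.15, frame=None, guard=None): straight line of the TCP; frame=None keeps the orientation; velocity is the mean speed in m/s. With guard (N) it stops when the force on the tool has changed by that much, and returns True; else False.
- env.set_joints(angles): joint-space move.
- env.release() and env.close_gripper(effort=None): open the fingers fully, or close them until they stop; effort is the grip in N (None keeps the last).
- env.hold(seconds).
- kinematics.ik(position, orientation): joint angles nearest the present ones, or None.
- monitor.sense(): the state.
- eyes.grab_frame(name): name is "scene" or "side" or "wrist"; returns a dict with "frame" (480x640x3 uint8, red, green, blue), "mtx" (3x3 intrinsics, pixels), "view" (4x4, takes a point from world to camera coordinates). Camera axes: x right, y down, z forward; pixel columns grow to the right and rows downward; lengths in m; the calibration is good to about 2 mm. A picture is of the moment at which its call begins. There is no depth.
A pose or a line that the arm cannot do raises env.MotionError and nothing moves.
- job.hand_in(): hands the job in; it is judged then, once.
The state is a dict: "clock": time; "joints": joint angles; "qvel": joint speeds; "joint_efforts": joint torques, N m; "position": TCP position; "ee_rot": TCP orientation; "contact_force": force on the tool from outside, world axes, zero at the start; "ft_torque": the same for the moment, N m; "finger_gap": opening from 0.0 (shut) to 1.0 (fully open); "gripper_force": force on a finger pad.
Only numpy, scipy, OpenCV 4.12 (cv2) and the standard library are available. Lean on these libraries where they do the work, as an engineer would, in place of code of your own. Each camera call takes 0.05 s, during which the arm holds its last target. There are 200 camera calls.

## Working session

There is one attempt and no reset: what is moved stays moved. The work goes in short steps, each a Python script; the robot and the scene stay as the last script left them, time stands still between calls to the robot, and variables do not carry over. Pictures are saved under pics/ and viewed, at most 10 in all, crops included, and the job is handed in when it is done.

```bash
mkdir -p pics
python3 - <<'E'
from bench import env, monitor, eyes
import cv2,numpy as np
for n in("scene","side","wrist"):
    d=eyes.grab_frame(n); cv2.imwrite(f"pics/{n}0.png",d["frame"][:,:,::-1]); np.savez(f"pics/{n}0.npz",**d)
    print(n,d["mtx"].round(1).tolist(),d["view"].round(3).tolist())
s=monitor.sense();print(s["clock"],s["position"],s["ee_rot"],env.hold_point_z)
E
```

```text
scene [[456.1, 0.0, 323.9], [0.0, 456.1, 239.9], [0.0, 0.0, 1.0]] [[0.461, 0.887, 0.016, -0.23], [0.684, -0.344, -0.643, -0.348], [-0.565, 0.307, -0.766, 1.522], [0.0, 0.0, 0.0, 1.0]]
side [[484.5, 0.0, 324.4], [0.0, 484.5, 235.4], [0.0, 0.0, 1.0]] [[-0.873, -0.488, -0.009, 0.466], [-0.289, 0.533, -0.795, 0.231], [0.393, -0.691, -0.606, 0.955], [0.0, 0.0, 0.0, 1.0]]
wrist [[361.7, 0.0, 322.0], [0.0, 361.7, 236.7], [0.0, 0.0, 1.0]] [[0.295, -0.956, -0.001, -0.525], [-0.922, -0.285, 0.261, -0.034], [-0.25, -0.076, -0.965, 0.378], [0.0, 0.0, 0.0, 1.0]]
0.15 [ 0.15451106 -0.50154228  0.23086887] [ 9.88861159e-01  1.48840008e-01  3.23006489e-05 -5.09166090e-04] 0.0187
```

View pics/scene0.png

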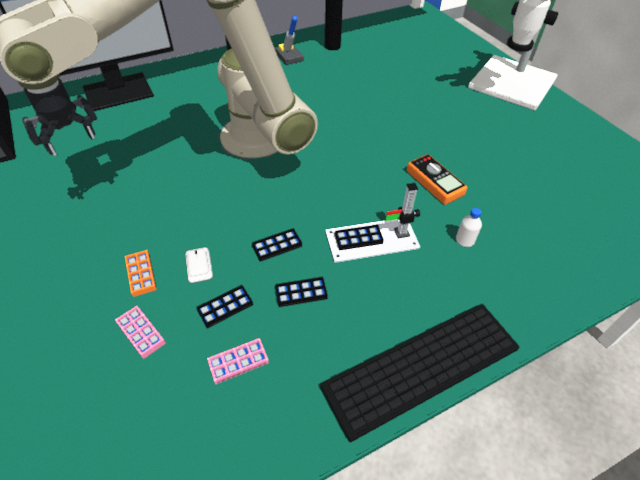

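View pics/side0.png

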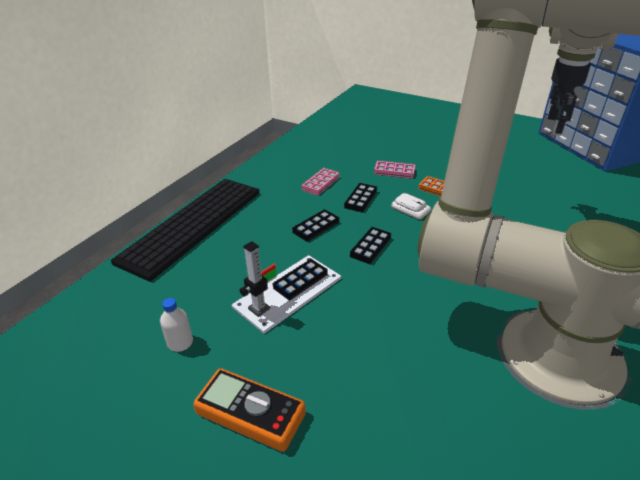

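Scene view: the gauge with tray 1 is at about (359,237). There are three single black trays at (277,244), (301,291) and (225,306). The orange tray (140,272) and the pink ones (140,332) and (238,360) are look-alikes. The flag is at about (394,215). The side view shows the same three black trays at (371,245), (316,224) and (361,197).

```bash
cat > h.py <<'E'
import numpy as np,cv2
def ray(d,uv,z):
    R=d["view"][:3,:3];t=d["view"][:3,3];c=-R.T@t
    v=R.T@np.linalg.inv(d["mtx"])@np.array([uv[0],uv[1],1.]); return c+v*(z-c[2])/v[2]
def proj(d,p):
    q=d["mtx"]@(d["view"][:3,:3]@np.array(p)+d["view"][:3,3]); return q[:2]/q[2]
def tri(d1,u1,d2,u2):
    A=[]
    for d,u in((d1,u1),(d2,u2)):
        P=d["mtx"]@d["view"][:3]; A+=[u[0]*P[2]-P[0],u[1]*P[2]-P[1]]
    v=np.linalg.svd(np.array(A))[2][-1]; return v[:3]/v[3]
def blobs(mask,amin):
    n,l,s,c=cv2.connectedComponentsWithStats(mask.astype(np.uint8),connectivity=8)
    return [(i,s[i],c[i],l==i) for i in range(1,n) if s[i,4]>=amin]
def trays(d,zt,win=None,amin=300,amax=1e9,thr=60):
    """dark blobs -> rectangle in plane zt (rim), using the hull cast on zt"""
    m=(d["frame"].max(2)<thr).astype(np.uint8); m=cv2.morphologyEx(m,cv2.MORPH_CLOSE,np.ones((3,3)))
    out=[]
    for c in cv2.findContours(m,cv2.RETR_EXTERNAL,cv2.CHAIN_APPROX_NONE)[0]:
        if not amin<cv2.contourArea(c)<amax: continue
        w=np.array([ray(d,p[0],zt)[:2] for p in c])
        (x,y),(a,b),th=cv2.minAreaRect((w*1000).astype(np.float32))
        if a<b: th+=90;a,b=b,a
        out.append((c.reshape(-1,2).mean(0).round().tolist(),round(x/1000,4),round(y/1000,4),round(a),round(b),round((th+90)%180-90,1)))
    return out
E
python3 - <<'E'
from h import *
S=dict(np.load("pics/scene0.npz"));D=dict(np.load("pics/side0.npz"))
for n,d in(("scene",S),("side",D)):
    print(n)
    for t in trays(d,.018,amin=250,amax=4000):
        if 30<t[4]<110 and t[3]<190: print(t)
    h=cv2.cvtColor(d["frame"],cv2.COLOR_RGB2HSV);H,s,v=[h[:,:,i].astype(int) for i in range(3)]
    for nm,m in(("green",(H>45)&(H<68)&(s>120)&(v>60)),("red",((H<6)|(H>174))&(s>150)&(v>80))):
        for i,st,c,_ in blobs(m,6): print(nm,st.tolist(),c.round(1))
a=S["frame"][195:275,320:430];b=D["frame"][235:335,225:350]
a=cv2.resize(a,(400,300),interpolation=2);b=cv2.resize(b,(400,300),interpolation=2)
c=cv2.resize(S["frame"][225:335,190:410],(800,300),interpolation=2)
cv2.imwrite("pics/crop1.png",np.vstack([np.hstack([a,b]),c])[:,:,::-1])
E
```

```text
scene
([224.0, 306.0], 0.5939, -0.3132, 119, 65, -84.8)
([300.0, 291.0], 0.6383, -0.1364, 120, 65, 74.2)
([277.0, 244.0], 0.4766, -0.1284, 122, 67, 88.2)
([358.0, 237.0], 0.5514, 0.0772, 122, 66, 74.3)
green [386, 214, 15, 7, 72] [392.5 216.8]
red [423, 157, 8, 5, 26] [426.3 158.7]
red [387, 209, 15, 6, 51] [394.3 211.4]
side
([250.0, 402.0], 0.4669, 0.394, 166, 69, 4.9)
([629.0, 373.0], -0.1068, 0.0084, 132, 48, -88.0)
([195.0, 348.0], 0.6253, 0.3479, 46, 45, 4.2)
([607.0, 337.0], -0.067, -0.0775, 145, 47, 25.7)
([253.0, 286.0], 0.6337, 0.1493, 61, 58, -55.3)
([300.0, 279.0], 0.5531, 0.0773, 128, 68, 75.6)
([371.0, 246.0], 0.4625, -0.1134, 138, 69, 88.3)
([316.0, 225.0], 0.6247, -0.1208, 134, 76, 73.8)
([608.0, 217.0], -0.0365, -0.5203, 154, 61, 0.4)
([361.0, 198.0], 0.5797, -0.2986, 144, 68, -85.0)
green [264, 269, 12, 12, 69] [270. 275.]
red [261, 264, 14, 12, 53] [267.9 269.4]
red [277, 415, 7, 7, 38] [279.9 418.1]
red [272, 422, 8, 7, 39] [275.5 425.4]
```

View pics/crop1.png

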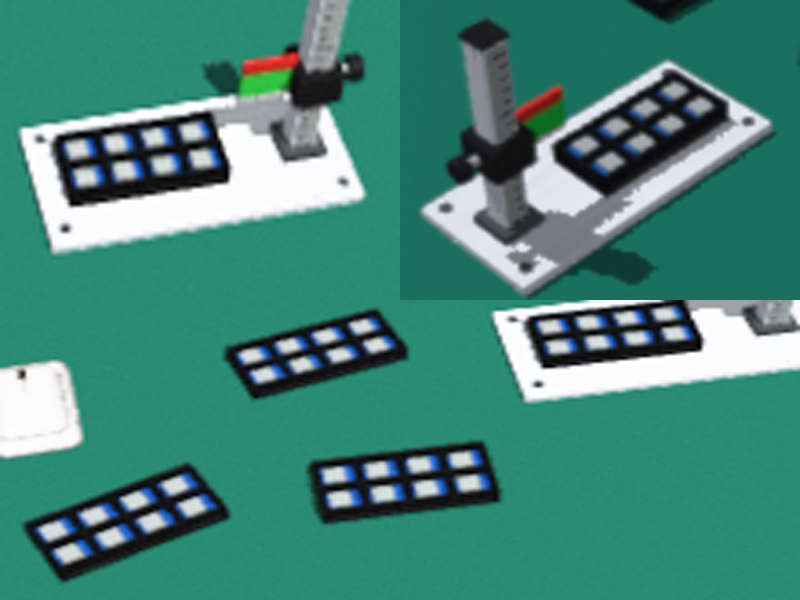

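The crop confirms that all three candidates are black trays with blue and silver modules, like tray 1. They are tray-sized (about 120 x 60 mm), so they are the right ones. Next I'll measure the band and the tray poses using both views.

Run:
```python
from h import *
S=dict(np.load("pics/scene0.npz"));D=dict(np.load("pics/side0.npz"))
print("green",tri(S,(392.5,216.8),D,(270,275)).round(4),"red",tri(S,(394.3,211.4),D,(267.9,269.4)).round(4))
# module (bright/blue pocket) and tray pixel rects at 3 cam: tray1 on rim z .028
for n,d in(("scene",S),("side",D)): print([t for t in trays(d,.028,amin=250,amax=4000) if abs(t[1]-.55)<.02 and abs(t[2]-.077)<.02])
# stand plate: white blob, top z=.010
for n,d in(("scene",S),("side",D)):
    m=(d["frame"].min(2)>150)
    for i,st,c,l in blobs(m,600):
        p=np.argwhere(l)[:,::-1]; w=np.array([ray(d,q,.010)[:2] for q in p]).astype(np.float32)*1000
        r=cv2.minAreaRect(w); print(n,c.round(),np.round(r[0]),np.round(r[1]),round(r[2],1))
w=dict(np.load("pics/wrist0.npz"));R=w["view"][:3,:3];print("cam",(-R.T@w["view"][:3,3]).round(3))
# edges of flag: per-column transitions
for n,d in(("scene",S),("side",D)):
    h=cv2.cvtColor(d["frame"],cv2.COLOR_RGB2HSV).astype(int);H,s,v=h[...,0],h[...,1],h[...,2]
    g=(H>45)&(H<68)&(s>120)&(v>60);r=((H<6)|(H>174))&(s>150)&(v>80)
    for c in (range(385,402) if n=="scene" else range(260,278)):
        sl=slice(200,230) if n=="scene" else slice(258,290)
        a=np.where(r[sl,c])[0]+sl.start;b=np.where(g[sl,c])[0]+sl.start
        print(c,a[[0,-1]].tolist() if len(a) else 0,b[[0,-1]].tolist() if len(b) else 0,end="; ")
    print()
```

```text
green [0.5768 0.1581 0.0817] red [0.577  0.1615 0.1002]
[([358.0, 237.0], 0.5584, 0.0723, 121, 65, 74.3)]
[([300.0, 279.0], 0.547, 0.0865, 127, 68, 75.6)]
scene [57. 28.] [-1021.  -539.] [526. 708.] 61.6
scene [265.  51.] [-532.  242.] [ 93. 915.] 77.8
scene [532.  19.] [-241. 1443.] [128. 514.] 36.5
scene [547.  63.] [ -26. 1330.] [719. 982.] 57.3
scene [374. 242.] [567. 111.] [236. 117.] 74.9
scene [198. 265.] [ 441. -331.] [ 61. 106.] 78.1
scene [139. 330.] [ 559. -509.] [123.  58.] 15.8
scene [529. 421.] [1146.  143.] [830. 232.] 89.9
scene [236. 359.] [ 730. -334.] [123.  59.] 87.0
side [183.  94.] [1869. -868.] [3392. 2996.] 26.5
side [537.  76.] [  339. -1791.] [ 133. 1353.] 6.6
side [456. 226.] [ 308. -324.] [148. 136.] 4.2
side [532. 241.] [ 119. -333.] [160. 129.] 5.6
side [296. 288.] [557.  88.] [178. 110.] 74.9
side [556. 383.] [-2. 87.] [ 53. 169.] 87.8
side [223. 390.] [524. 394.] [50. 57.] 4.9
cam [ 0.218 -0.483  0.373]
385 0 0; 386 0 [215, 220]; 387 [212, 214] [216, 220]; 388 [211, 214] [216, 220]; 389 [211, 213] [215, 219]; 390 [211, 213] [215, 219]; 391 [211, 213] [215, 219]; 392 [211, 213] [215, 219]; 393 [211, 213] [215, 219]; 394 [210, 213] [215, 219]; 395 [210, 212] [214, 218]; 396 [210, 212] [214, 218]; 397 [210, 212] [214, 218]; 398 [209, 212] [214, 218]; 399 [209, 212] [214, 218]; 400 [209, 212] [214, 214]; 401 [209, 212] 0; 
260 0 0; 261 [272, 272] 0; 262 [272, 275] 0; 263 [271, 274] 0; 264 [270, 273] [276, 276]; 265 [270, 273] [275, 277]; 266 [269, 272] [275, 278]; 267 [268, 271] [274, 280]; 268 [268, 271] [273, 280]; 269 [267, 270] [273, 279]; 270 [267, 270] [272, 278]; 271 [266, 269] [271, 278]; 272 [265, 268] [271, 277]; 273 [265, 268] [270, 277]; 274 [264, 267] [270, 276]; 275 0 [269, 275]; 276 0 0; 277 0 0;
```

```bash
cat >> h.py <<'E'
def quat(deg): a=np.radians(deg)/2; return [np.cos(a),np.sin(a),0,0]
E
python3 - <<'E'
from h import *
from bench import env, monitor, eyes, kinematics
S=dict(np.load("pics/scene0.npz"));D=dict(np.load("pics/side0.npz"))
for n,a,b in(("redtop",(387.5,210.5),(274.5,263.2)),("bound",(387,214.8),(274.8,268.6)),("greenbot",(387,220.6),(275,276.2))): print(n,tri(S,a,D,b).round(4))
print([None if (j:=kinematics.ik([.553,.078,z],quat(a))) is None else j.round(2) for a in(74.5,-105.5) for z in(.08,.23)])
for k,(x,y,a) in enumerate([(.553,.078,-105.5),(.4766,-.125,88)]):
    env.reach([x,y,.23],quat(a)); d=eyes.grab_frame("wrist"); np.savez(f"pics/w{k}.npz",**d); cv2.imwrite(f"pics/w{k}.png",d["frame"][:,:,::-1])
    for t in trays(d,.028 if k==0 else .018,amin=3000):print(t)
    s=monitor.sense();print(s["clock"],s["position"].round(4))
f=[cv2.resize(cv2.imread(f"pics/w{k}.png"),(400,300)) for k in(0,1)];cv2.imwrite("pics/w01.png",np.hstack(f))
E
```

```text
redtop [0.5714 0.1439 0.1063]
bound [0.5721 0.144  0.091 ]
greenbot [0.5733 0.1454 0.0698]
[array([-0.07,  0.55,  1.58, -0.  ,  1.02,  0.2 ]), array([-0.07,  0.39,  1.4 , -0.  ,  1.36,  0.2 ]), None, None]Traceback (most recent call last):
  File "<stdin>", line 7, in <module>
bench.MotionError: the arm cannot take that pose within its joint ranges
```

The band centre comes out at z ≈ 0.081. The possible rims are 46, 64 and 82 mm, so all three spares are needed. The half-turned pose is out of range, so I'll use 74.5°.

Run:
```python
from h import *
from bench import env, monitor, eyes, kinematics
for k,(x,y,a) in enumerate([(.553,.078,74.5),(.472,-.125,88)]):
    env.reach([x,y,.23],quat(a)); d=eyes.grab_frame("wrist"); np.savez(f"pics/w{k}.npz",**d); cv2.imwrite(f"pics/w{k}.png",d["frame"][:,:,::-1])
    for t in trays(d,.028 if k==0 else .018,amin=3000):print(t)
    s=monitor.sense();print(s["clock"],s["position"].round(4))
f=[cv2.resize(cv2.imread(f"pics/w{k}.png"),(400,300)) for k in(0,1)];cv2.imwrite("pics/w01.png",np.hstack(f))
```

```text
([335.0, 403.0], 0.4953, -0.1231, 770, 244, -15.6)
2.6917 [0.5531 0.0773 0.23  ]
([336.0, 408.0], 0.4629, -0.3416, 793, 250, -2.1)
3.6167 [ 0.4725 -0.1243  0.23  ]
```

View pics/w01.png

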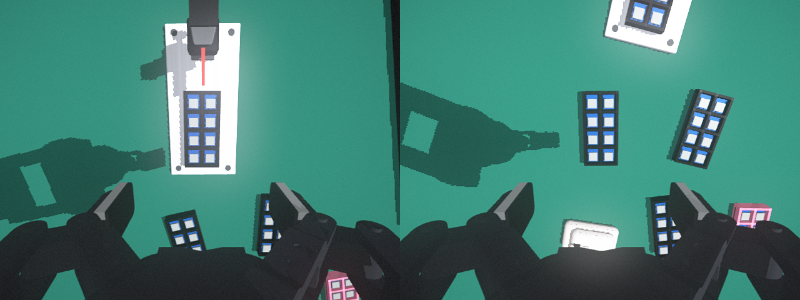

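Wrist views (half scale): tray 1 on the plate at (202,129) with the flag above it, seen edge-on. In the second view tray A is at (601,128) and tray B at (703,128). The tray rims are brighter than my threshold, so I'll loosen the mask and use low saturation as well.

```bash
cat >> h.py <<'E'
def wtray(d,zt,near,vmax=110):
    """tray nearest to `near` in wrist view: grey dark mask, rectangle cast on plane zt"""
    f=d["frame"].astype(int); m=((f.max(2)<vmax)&(f.max(2)-f.min(2)<25)).astype(np.uint8)
    m=cv2.morphologyEx(m,cv2.MORPH_OPEN,np.ones((3,3))); best=None
    for c in cv2.findContours(m,cv2.RETR_EXTERNAL,cv2.CHAIN_APPROX_NONE)[0]:
        if cv2.contourArea(c)<3000: continue
        w=np.array([ray(d,p[0],zt)[:2] for p in c]); (x,y),(a,b),th=cv2.minAreaRect((w*1000).astype(np.float32))
        if a<b: th+=90;a,b=b,a
        if not(105<a<150 and 48<b<80): continue
        t=(x/1000,y/1000,a,b,th%180); e=np.hypot(t[0]-near[0],t[1]-near[1])
        if best is None or e<best[0]: best=(e,t)
    return best and np.round(best[1],4)
E
python3 - <<'E'
from h import *
d0=dict(np.load("pics/w0.npz"));d1=dict(np.load("pics/w1.npz"))
for vm in(70,90,110): print(wtray(d0,.028,(.55,.077),vm),wtray(d1,.018,(.472,-.125),vm),wtray(d1,.018,(.63,-.135),vm))
print(d1["frame"][200,350:450:4].tolist()[:12])
E
```

```text
None None None
None [  0.4715  -0.1252 118.7618  54.9031  88.174 ] [  0.6316  -0.1322 118.2438  61.9641  74.3097]
None [  0.4715  -0.1252 118.7618  54.9031  88.174 ] [  0.6317  -0.1317 119.1906  61.9909  74.2587]
[[68, 165, 144], [68, 162, 143], [66, 160, 140], [68, 163, 143], [67, 162, 143], [65, 162, 146], [66, 163, 144], [61, 161, 141], [63, 161, 142], [61, 161, 141], [64, 161, 143], [63, 162, 141]]
```

Run:
```python
from h import *
d=dict(np.load("pics/w0.npz"));f=d["frame"].astype(int)
print(f[165,350:460:5].max(1).tolist(), f[165,350:460:5].min(1).tolist())
for vm in(55,60,65,70,80,90):
  m=((f.max(2)<vm)&(f.max(2)-f.min(2)<25)).astype(np.uint8); m[:,:340]=0;m[:120]=0;m[345:]=0;m[:,470:]=0
  for c in cv2.findContours(m,0,1)[0]:
    if cv2.contourArea(c)>1000:
      w=np.array([ray(d,p[0],.028)[:2]*1000 for p in c]).astype(np.float32);print(vm,cv2.boundingRect(c),np.round(np.r_[cv2.minAreaRect(w)[0],cv2.minAreaRect(w)[1],cv2.minAreaRect(w)[2]],1))
```

```text
[130, 255, 255, 255, 255, 255, 227, 171, 172, 171, 167, 163, 160, 159, 153, 157, 152, 151, 156, 153, 150, 152] [120, 255, 254, 254, 255, 254, 194, 107, 107, 102, 99, 94, 86, 85, 76, 77, 68, 67, 69, 65, 61, 63]
55 (415, 298, 55, 47) [645.4 -73.2  53.6  58.2  74.4]
60 (415, 293, 55, 52) [646.1 -70.5  59.2  58.4  74.4]
65 (415, 292, 55, 53) [646.2 -70.   60.3  58.4  74.4]
70 (415, 292, 55, 53) [646.2 -70.   60.3  58.4  74.4]
80 (415, 292, 55, 53) [646.2 -70.   60.3  58.4  74.4]
90 (415, 292, 55, 53) [646.2 -70.   60.3  58.4  74.4]
```

```bash
python3 - <<'E'
from h import *
d=dict(np.load("pics/w0.npz"));f=d["frame"].astype(int)
for vm in(55,60,65,70,80,90):
  m=((f.max(2)<vm)&(f.max(2)-f.min(2)<25)).astype(np.uint8); m[:,:270]=0;m[:130]=0;m[280:]=0;m[:,375:]=0
  for c in cv2.findContours(m,0,1)[0]:
    if cv2.contourArea(c)>1000:
      w=np.array([ray(d,p[0],.028)[:2]*1000 for p in c]).astype(np.float32);r=cv2.minAreaRect(w);print(vm,cv2.boundingRect(c),np.round(np.r_[r[0],r[1],r[2]],1))
E
python3 - <<'E'
from h import *
d=dict(np.load("pics/w0.npz"));f=d["frame"].astype(int)
for r in(200,206):print(f[r,284:360:2].tolist())
cv2.imwrite("pics/t1.png",cv2.resize(d["frame"][30:290,250:400],(450,600)[::1],interpolation=2)[:,:,::-1])
for vm in(90,110,130):
  m=((f.max(2)<vm)&(f.max(2)-f.min(2)<40)).astype(np.uint8); m[:,:270]=0;m[:130]=0;m[280:]=0;m[:,375:]=0
  for c in cv2.findContours(m,0,1)[0]:
    if cv2.contourArea(c)>300:
      w=np.array([ray(d,p[0],.028)[:2]*1000 for p in c]).astype(np.float32);r=cv2.minAreaRect(w);print(vm,cv2.boundingRect(c),np.round(np.r_[r[0],r[1],r[2]],1))
E
```

```text
[[253, 253, 254], [255, 255, 255], [175, 178, 190], [185, 192, 200], [189, 191, 200], [132, 138, 143], [89, 94, 101], [81, 87, 94], [86, 108, 151], [139, 154, 177], [226, 229, 231], [227, 231, 232], [224, 229, 232], [223, 227, 229], [225, 230, 232], [225, 230, 231], [204, 218, 225], [89, 103, 140], [88, 89, 96], [96, 100, 109], [96, 99, 108], [94, 96, 105], [84, 105, 148], [228, 233, 233], [226, 230, 233], [228, 231, 233], [229, 232, 235], [224, 229, 232], [230, 234, 236], [229, 231, 232], [132, 175, 236], [99, 102, 105], [102, 107, 114], [98, 103, 111], [247, 249, 255], [255, 255, 255], [254, 254, 255], [254, 254, 255]]
[[253, 253, 254], [255, 255, 255], [177, 181, 191], [184, 186, 196], [190, 193, 201], [127, 130, 137], [84, 89, 94], [84, 90, 97], [85, 88, 95], [83, 88, 93], [90, 92, 98], [82, 88, 92], [84, 90, 95], [83, 89, 93], [86, 88, 94], [84, 90, 95], [86, 91, 99], [83, 88, 98], [88, 91, 99], [95, 98, 107], [99, 104, 111], [93, 96, 106], [93, 94, 102], [93, 96, 102], [93, 96, 103], [97, 98, 106], [96, 97, 105], [92, 93, 102], [95, 96, 102], [97, 98, 106], [96, 100, 107], [98, 104, 110], [99, 104, 111], [96, 103, 111], [248, 251, 255], [255, 255, 255], [254, 254, 255], [254, 254, 255]]
110 (294, 146, 57, 122) [554.2  76.6 118.5  54.6  74.2]
130 (294, 145, 59, 123) [554.4  77.  119.3  55.1  74.2]
```

View pics/t1.png

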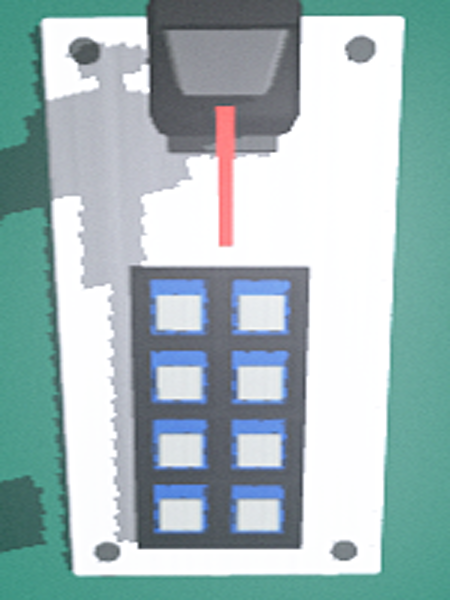

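Tray 1 is at (0.554, 0.077), 74.2°, measuring 119 x 55 mm, which is plausible. Now I'll pick tray A.

```bash
cat >> h.py <<'E'
def pick(x,y,a,z=0.0):
    from bench import env, monitor
    env.reach([x,y,.10],quat(a)); env.movel([x,y,.03],.15)
    g=env.movel([x,y,z],.06,guard=10); env.close_gripper(50); s=monitor.sense()
    print("pick guard",g,"z",s["position"][2].round(4),"gap",round(s["finger_gap"],3),"F",np.round(s["gripper_force"],1),"t",s["clock"])
    return s["position"][2]
E
python3 - <<'E'
from h import *
from bench import env, monitor, eyes
f0=monitor.sense()["contact_force"]
pick(.4715,-.1252,88.2); env.movel([.4715,-.1252,.03],.08)
s=monitor.sense();print(s["finger_gap"],s["contact_force"]-f0,s["position"],s["clock"])
f=[eyes.grab_frame(n)["frame"] for n in("side","wrist")]
cv2.imwrite("pics/p1.png",np.hstack([cv2.resize(f[0][150:330,250:490],(400,300)),cv2.resize(f[1],(400,300))])[:,:,::-1])
E
```

```text
pick guard False z 0.0005 gap 0.646 F 53.5 t 5.8583
0.6418061162422378 [-0.95683174 -0.58704958 -1.71917125] [ 0.47138862 -0.12515958  0.02991745] 6.3833
```

View pics/p1.png

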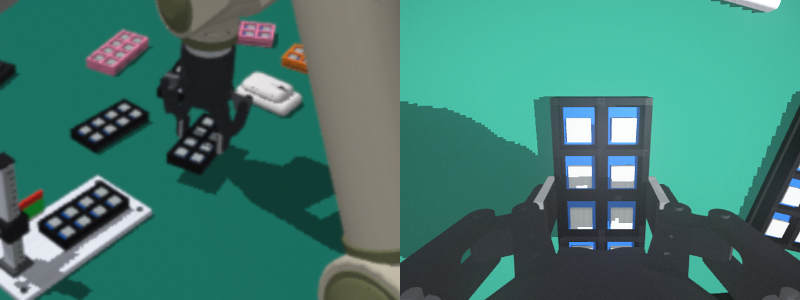

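Tray A is held level (gap 0.64 ≈ 55 mm, load 1.7 N), gripped about mid-length. Next, place it.

```bash
cat >> h.py <<'E'
def place(x,y,a,zexp):
    """tray held with TCP 0.0005 above foot; zexp = height of the surface; slow guarded touch-down"""
    from bench import env, monitor
    p=monitor.sense()["position"]; up=max(.13,zexp+.06)
    env.movel([p[0],p[1],up],.2); env.reach([x,y,up],quat(a)); env.movel([x,y,zexp+.012],.1); env.hold(.2)
    g=env.movel([x,y,zexp-.002],.02,guard=4); s=monitor.sense(); print("touch",g,"z",s["position"].round(4),"exp",zexp,s["contact_force"].round(1),s["clock"])
    env.release(); env.movel([x,y,zexp+.05],.12); env.movel([x,y,.23],.25)
def look(zt,near,vm=130):
    from bench import eyes
    d=eyes.grab_frame("wrist"); f=d["frame"].astype(int); best=None
    m=((f.max(2)<vm)&(f.max(2)-f.min(2)<25)).astype(np.uint8)
    u=proj(d,[near[0],near[1],zt]).astype(int); k=np.zeros_like(m); cv2.circle(k,tuple(int(i) for i in u),150,1,-1); m&=k; m[300:]=0
    for c in cv2.findContours(m,0,1)[0]:
        if cv2.contourArea(c)<2500: continue
        w=np.array([ray(d,p[0],zt)[:2]*1000 for p in c]).astype(np.float32);r=cv2.minAreaRect(w)
        print("seen",np.round(np.r_[r[0],r[1],r[2]],1))
    return d
E
python3 - <<'E'
from h import *
from bench import env, monitor, eyes
place(.5544,.0769,74.2,.0283)
d=look(.046,(.5544,.0769)); cv2.imwrite("pics/q1.png",d["frame"][:,:,::-1])
env.reach([.6317,-.1320,.23],quat(74.3)); d=look(.018,(.6317,-.132)); print(wtray(d,.018,(.6317,-.132)),wtray(d,.018,(.58,-.3)),monitor.sense()["clock"])
E
```

```text
touch True z [0.5542 0.0769 0.0286] exp 0.0283 [-0.7 -0.2  5. ] 9.8333
seen [554.7  77.5 118.6  55.2  74.3]
seen [ 635.1 -132.9  118.7   54.9   74.3]
[  0.6354  -0.1325 117.682   54.6914  74.3059] [  0.6354  -0.1325 117.682   54.6914  74.3059] 12.5667
```

View pics/q1.png

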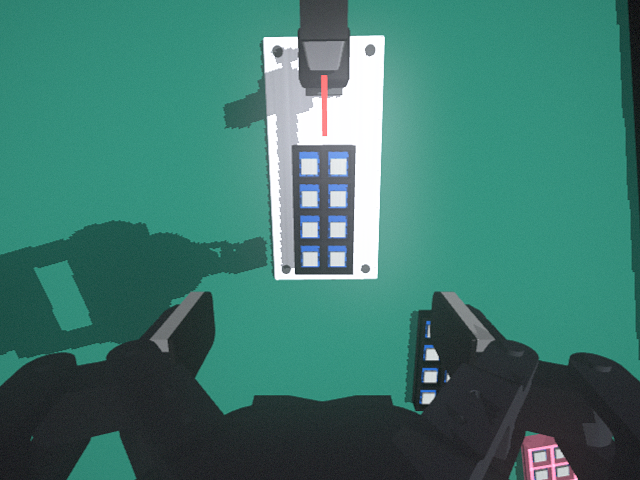

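Tray 2 lies squarely on tray 1: seen at (554.7,77.5) mm, 74.3°, centred at pixel (324,209). Next is tray B.

Run:
```python
from h import *
from bench import env, monitor, eyes
pick(.6352,-.1327,74.3); env.movel([.6352,-.1327,.03],.08); print("gap",monitor.sense()["finger_gap"])
place(.5544,.0770,74.2,.0465)
look(.064,(.5544,.0769))
S=eyes.grab_frame("scene");D=eyes.grab_frame("side")
env.reach([.585,-.306,.23],quat(95)); d=look(.018,(.585,-.306)); print(monitor.sense()["clock"])
D2=eyes.grab_frame("side");S2=eyes.grab_frame("scene")
cv2.imwrite("pics/s3.png",np.hstack([cv2.resize(D2["frame"][225:335,230:340],(400,400),interpolation=2),cv2.resize(S2["frame"][185:275,330:420],(400,400),interpolation=2)])[:,:,::-1])
```

```text
pick guard False z 0.0007 gap 0.643 F 54.8 t 14.8083
gap 0.6404031277749551
touch True z [0.5543 0.077  0.0467] exp 0.0465 [-1.7  0.3  5.1] 18.5333
seen [554.6  77.4 119.8  55.5  74.5]
seen [ 589.7 -311.7   54.9  118.9    5.4]
21.8333
```

View pics/s3.png

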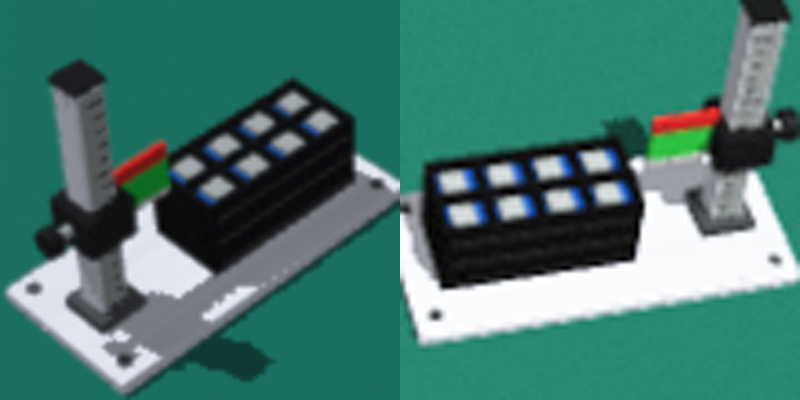

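Run:
```python
from h import *
S=dict(np.load("pics/scene0.npz"));D=dict(np.load("pics/side0.npz"))
for z in(.064,.071,.082,.093,.103): print(z,proj(S,[.574,.1455,z]).round(1),proj(D,[.574,.1455,z]).round(1))
# check calibration with known rim corner: tray1 far-end corner column etc. via touch-known height
```

```text
0.064 [386.7 222.2] [274.7 278.2]
0.071 [387.  220.4] [274.5 275.8]
0.082 [387.6 217.5] [274.1 271.9]
0.093 [388.1 214.6] [273.7 268. ]
0.103 [388.6 211.9] [273.4 264.4]
```

Projecting heights onto the flag's free end puts the green at about 70.5–92 mm. The rim is now at 64 mm, below the green, and one more tray puts it at 82 mm, near the middle. Tray C is measured at (589.7,-311.7) mm, 95.4°.

Run:
```python
from h import *
from bench import env, monitor, eyes
pick(.5897,-.3117,95.4); env.movel([.5897,-.3117,.03],.08); print("gap",monitor.sense()["finger_gap"])
place(.5544,.0770,74.2,.0647)
look(.082,(.5544,.0769))
env.reach([.45,-.25,.25],quat(90))
f=[eyes.grab_frame(n)["frame"] for n in("side","scene")]; print(monitor.sense()["clock"])
cv2.imwrite("pics/s4.png",np.hstack([cv2.resize(f[0][225:335,230:340],(400,400),interpolation=2),cv2.resize(f[1][185:275,330:420],(400,400),interpolation=2)])[:,:,::-1])
```

```text
pick guard False z 0.0007 gap 0.635 F 54.1 t 24.175
gap 0.638352701132169
touch True z [0.5543 0.077  0.0646] exp 0.0647 [-0.5  0.5  5.3] 28.275
seen [551.   78.5 120.4  63.1  74.3]
31.325
```

View pics/s4.png

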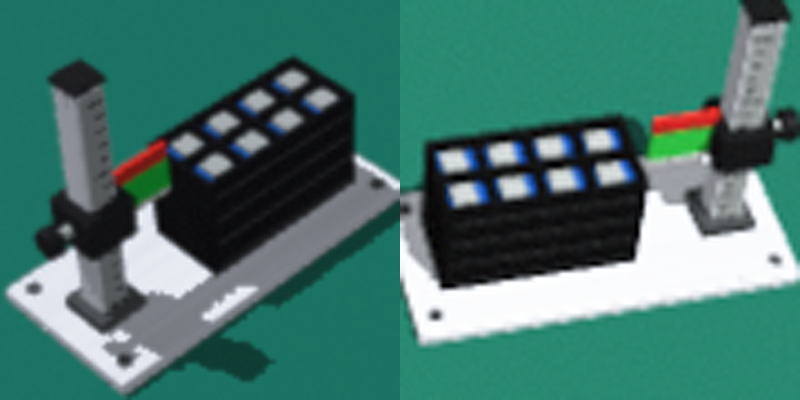

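The four trays are stacked flush, the flag is unmoved, and the rim meets the flag in the green. The width of 63 mm in the last measurement is probably side shadow joined to the tray.

```bash
python3 -c "
from bench import job; print(job.hand_in())"
```

```text
the job is handed in; nothing more can be done
None
```

I laid all three spare trays squarely on the first, which puts the top rim at about 82 mm against a green band measured at roughly 70–92 mm, and handed the job in at about 31 s; no verdict came back.

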